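# Fetch the sample jar from behind the reagent bottles and load it on the shaker

## Robot

A 6-joint arm with a two-finger parallel gripper is mounted at the origin on the work surface. World frame = base frame: x ahead of the robot, y to its left, z up, the work surface at z = 0. Lengths are in mm, angles in rad, forces in N, time in s.
With the tool pointing down it reaches from about 400 to 825 mm from the base axis. Payload 7 kg.
Tool frame: the origin (TCP) lies at the very end of the fingers, on their centre line; the grasp point (between the pads) lies 19 mm behind it; z points along the fingers, y is the direction in which the jaws open and shut (so a half turn about z gives the same grasp; the last joint's range is limited). The gripper opens to 88 mm and grips with 3 to 60 N. Pads are 19 mm wide; open, the fingers measure 130 mm over their backs; the gripper's body (78 mm by 193 mm) begins 47 mm behind the grasp point.
Start: joints at [-0.905, 0.359, 0.012, 0, -1.224, -0.288], TCP at [248.964, -627.385, 226.561] pointing down, gripper open.
Joint ranges: [-3.07, 3.07], [-1.43, 2.12], [-1.02, 1.25], [-3.03, 1.67], [-3.05, -0], [-3.03, 3.03]. Speed limits (rad/s): [2.39, 2.39, 3.01, 3.14, 3.14, 3.14].

## Interface

Orientations are given as a unit quaternion [x, y, z, w].
In Python, from plant import bot gives the robot as it stands. Calls block until the motion is done:
- bot.move_ptp(position, orientation): joint-space move of the TCP to a pose.
- bot.line_to(position, velocity=150, ori=None): straight line of the TCP; ori=None keeps the orientation; velocity is the mean speed in mm/s.
- bot.move_joints(angles): joint-space move.
- bot.move_gripper(opening, force=None): finger opening in mm; force is the grip in N (None keeps the last); returns when the fingers have stopped.
- bot.pause(seconds).
- bot.solve_ik(position, orientation): joint angles nearest the present ones, or None.
- bot.read_state(): the state.
- bot.camera(name): name is "scene" or "top" or "wrist"; returns the picture (480x640x3 uint8, red, green, blue); there is no depth.
- bot.get_calibration(name): a dict with "fx", "fy", "cx", "cy" (pixels), "view" (4x4, takes a point from world to camera coordinates); the wrist camera has in their place "T_tool_cam" (4x4, takes a point from camera to tool coordinates, whose origin is the TCP and whose axes are the flange's). Camera axes: x right, y up, looking along -z (the intrinsics and any distortion apply to the point x, -y, -z); pixel columns grow to the right and rows downward; lengths in mm; the calibration is good to about 2 mm. A picture is of the moment at which its call begins: read the wrist's pose just before it. get_calibration takes no time and is no camera call.
A pose or a line that the arm cannot do raises bot.Unreachable and nothing moves.
- bot.close_job(): hands the job in, once; it reports no verdict.
The state is a dict: "t": time; "joint_pos": joint angles; "qvel": joint speeds; "tau": joint torques, N m; "tcp_pos": TCP position; "eef_rot": TCP orientation; "contact_force": force on the tool from outside, world axes, zero at the start; "moment": the same for the moment, N m; "width": finger opening in mm.
Only numpy, scipy, OpenCV 4.12 (cv2) and the standard library are available. Lean on these libraries where they do the work, as an engineer would, in place of code of your own. Each camera call takes 0.05 s, during which the arm holds its last target. There are 200 camera calls.

## Task

The red sample jar with the teal cap stands at the back of the white spill tray, hemmed in by three amber bottles, and is due on the shaker. First stand all three bottles on the blue bench mat at the side, then take the jar out and set it down in the empty round jar holder on the shaker, and only then put each bottle back in the tray on the very spot where it stood before, to within a finger's breadth (15 mm). Keep everything upright, leave the dropper bottle in the tray and the white-capped jar on the shaker where they are, and let go of everything at the end.

Things in the scene. Friction and masses are not known exactly. Their poses are not given: they have to be found in the camera images.
- bottle_blue: 250 ml amber glass laboratory bottle, white label band, blue screw cap, upright in the tray. Origin: centre of underside, z up its axis; round. Body 70 mm wide, straight to 88 mm height, then shoulder and neck; cap 52 mm wide, from 114 to 142 mm (the total height). 0.3 to 0.55 kg. Centre 60 to 85 mm from the jar's; neighbouring caps are 33 mm or more apart, body to body 15 mm or more.
- bottle_yellow: 250 ml amber glass laboratory bottle, white label band, yellow screw cap, upright in the tray. Origin: centre of underside, z up its axis; round. Body 70 mm wide, straight to 88 mm height, then shoulder and neck; cap 52 mm wide, from 114 to 142 mm (the total height). 0.3 to 0.55 kg. Centre 60 to 85 mm from the jar's; neighbouring caps are 33 mm or more apart, body to body 15 mm or more.
- bottle_red: 250 ml amber glass laboratory bottle, white label band, red screw cap, upright in the tray. Origin: centre of underside, z up its axis; round. Body 70 mm wide, straight to 88 mm height, then shoulder and neck; cap 52 mm wide, from 114 to 142 mm (the total height). 0.3 to 0.55 kg. Centre 60 to 85 mm from the jar's; neighbouring caps are 33 mm or more apart, body to body 15 mm or more.
- jar: The sample jar to fetch: small red plastic jar, teal screw cap, upright. Origin: centre of underside, z up. Body 49 mm wide; cap 51 mm wide, from 36 to 55 mm (the total height); 0.06 to 0.13 kg. Stands 7 to 20 mm from the back (+x) wall of the tray and from the bottles to its left, right and front: no finger fits beside it until they are gone.
- tray: White plastic spill tray, fixed, 220 (x) by 300 (y) mm outside. Origin: centre of underside; x axis away from the robot, yaw within 0.15 rad. Floor 5 mm thick; walls 5 mm thick, 45 mm high all round, with a 12 mm wide rim.
- mat: The side area: flat blue rubber mat with pale border lines, fixed, 220 (x) by 200 (y) by 3 mm, left or right of the tray, yaw within 0.15 rad. Origin: centre of underside. A bottle's centre must be 20 mm or more inside the mat's edge; three fit 110 mm apart.
- holder: The empty holder, fixed: light grey plate 90 (x) by 86 (y) by 4 mm with a C-shaped sleeve round a dark blue disc, 66 mm inside, 2.5 mm wall, 12 mm above the plate, 22 mm on its +x side, a gap at -x. Origin: plate underside, on the sleeve axis; a seated jar's underside is 4 mm above it. One of 4 plates, 2 by 2 (110 x 94 mm pitch), on the blue shaker's deck, beside tubes ending 82 mm above the deck.
- jar_white: Bystander: a grey jar with a white cap, same size as the sample jar, seated in the other jar holder on the shaker. Leave it there. Origin: centre of its underside.
- vial: Bystander: small amber dropper bottle with a black cap and bulb, 28 mm across, 94 mm high, in a front (-x) corner of the tray. Leave it there. Origin: centre of its underside.
Not all that is in view belongs to the job. Leave any green look-alike of the bottle_blue alone.

How it is judged (in metres and radians):
On the way, in this order (a step that is already met when the one before it is completed fails the run):
1. all three bottles stand upright on the blue mat, let go and at rest, with the jar still at its place in the tray (x of bottle_blue in the frame of mat between -0.09 and 0.09 m and y of bottle_blue in the frame of mat between -0.08 and 0.08 m and z of each of bottle_blue, bottle_yellow, bottle_red in the frame of mat below 0.01 m and angle between each of bottle_blue, bottle_yellow, bottle_red's own z axis and vertical below 0.08 rad and linear speed of each of bottle_blue, bottle_yellow, bottle_red below 0.02 m/s and angular speed of each of bottle_blue, bottle_yellow, bottle_red below 0.2 rad/s and contact force between the fingers and bottle_blue below 0.3 N and x of bottle_yellow in the frame of mat between -0.09 and 0.09 m and y of bottle_yellow in the frame of mat between -0.08 and 0.08 m and contact force between the fingers and bottle_yellow below 0.3 N and x of bottle_red in the frame of mat between -0.09 and 0.09 m and y of bottle_red in the frame of mat between -0.08 and 0.08 m and contact force between the fingers and bottle_red below 0.3 N and distance of jar from where it was at the start of the episode below 0.02 m), for 0.2 s.
2. the red jar stands upright in the empty holder on the shaker, let go and at rest, with the bottles still on the mat (horizontal distance between jar and holder below 0.012 m and z of jar in the frame of holder below 0.009 m and angle between each of jar, bottle_blue, bottle_yellow, bottle_red's own z axis and vertical below 0.08 rad and linear speed of each of jar, bottle_blue, bottle_yellow, bottle_red below 0.02 m/s and angular speed of each of jar, bottle_blue, bottle_yellow, bottle_red below 0.2 rad/s and contact force between the fingers and jar below 0.3 N and x of bottle_blue in the frame of mat between -0.09 and 0.09 m and y of bottle_blue in the frame of mat between -0.08 and 0.08 m and z of each of bottle_blue, bottle_yellow, bottle_red in the frame of mat below 0.01 m and contact force between the fingers and bottle_blue below 0.3 N and x of bottle_yellow in the frame of mat between -0.09 and 0.09 m and y of bottle_yellow in the frame of mat between -0.08 and 0.08 m and contact force between the fingers and bottle_yellow below 0.3 N and x of bottle_red in the frame of mat between -0.09 and 0.09 m and y of bottle_red in the frame of mat between -0.08 and 0.08 m and contact force between the fingers and bottle_red below 0.3 N), for 0.2 s.
At the end, for the whole second after the job is handed in: The red jar stands upright on the floor of the shaker's empty holder (within 12 mm of its axis), and every bottle stands upright in the tray within 15 mm of where it stood at the start; all released and at rest (horizontal distance between jar and holder below 0.012 m and z of jar in the frame of holder below 0.009 m and angle between each of jar, bottle_blue, bottle_yellow, bottle_red's own z axis and vertical below 0.08 rad and linear speed of each of jar, bottle_blue, bottle_yellow, bottle_red below 0.02 m/s and angular speed of each of jar, bottle_blue, bottle_yellow, bottle_red below 0.2 rad/s and contact force between the fingers and jar below 0.3 N and distance of each of bottle_blue, bottle_yellow, bottle_red from where it was at the start of the episode below 0.015 m and contact force between the fingers and bottle_blue below 0.3 N and contact force between the fingers and bottle_yellow below 0.3 N and contact force between the fingers and bottle_red below 0.3 N); the robot touches nothing.
It fails at once if a bottle or the jar is tipped by more than about 35 degrees (angle between any of bottle_blue, bottle_yellow, bottle_red, jar's own z axis and vertical above 0.6 rad).
It fails at once if the white-capped jar or the dropper bottle is shifted by more than 20 mm or tipped (distance of any of jar_white, vial from where it was at the start of the episode above 0.02 m or angle between any of jar_white, vial's own z axis and vertical above 0.3 rad).
It also fails if it takes over 134 s, if anything falls off the work surface, if the arm or the gripper's body presses on something with over 40 N, if the wrist force passes 120 N, or if a joint passes its speed limit or range.

## Working session

There is one attempt and no reset: what is moved stays moved. The work goes in short steps, each a Python script; the robot and the scene stay as the last script left them, time stands still between calls to the robot, and variables do not carry over. Pictures are saved under pics/ and viewed, about 12 in all and at most 16, crops included, and the job is handed in when it is done.

```bash
ls; mkdir -p pics; python3 - <<'E'
from plant import bot
import cv2
for n in ["scene","top","wrist"]:
    cv2.imwrite(f"pics/{n}0.png",bot.camera(n)[:,:,::-1]); print(n,bot.get_calibration(n))
print(bot.read_state())
E
```

```text
pics
scene {'fx': 521.3594533364469, 'fy': 521.3594533364469, 'cx': 315.36021051773463, 'cy': 235.9283938439141, 'view': array([[-8.51280184e-01,  5.24559632e-01,  1.26190159e-02,
         4.48655040e+02],
       [-3.51146257e-01, -5.87397493e-01,  7.29150527e-01,
         1.31649105e+02],
       [ 3.89895311e-01,  6.16280275e-01,  6.84236997e-01,
        -1.37011232e+03],
       [ 0.00000000e+00,  0.00000000e+00,  0.00000000e+00,
         1.00000000e+00]])}
top {'fx': 585.7047665684519, 'fy': 585.7047665684519, 'cx': 319.3175115783095, 'cy': 248.07341325297125, 'view': array([[-1.60888343e-02, -9.99868976e-01,  1.78334351e-03,
        -1.61992533e+00],
       [ 9.98044022e-01, -1.59516596e-02,  6.04456393e-02,
        -5.41465090e+02],
       [-6.04092722e-02,  2.75235521e-03,  9.98169898e-01,
        -1.41858951e+03],
       [ 0.00000000e+00,  0.00000000e+00,  0.00000000e+00,
         1.00000000e+00]])}
wrist {'fx': 334.0842413765459, 'fy': 334.0842413765459, 'cx': 325.34659001538984, 'cy': 238.92709058272118, 'T_tool_cam': array([[-6.70527093e-04,  9.50664471e-01,  3.10220267e-01,
[... 281 characters left out ...]
)}
{'t': 0.15, 'joint_pos': array([-9.04877770e-01,  3.59205007e-01,  1.13202383e-02, -2.68253748e-04,
       -1.22411005e+00, -2.88096492e-01]), 'qvel': array([ 3.10843003e-04, -3.23124940e-03,  2.41528822e-03,  2.80902788e-04,
        1.38471644e-03, -5.23991388e-05]), 'tau': array([-2.86872317e-03, -5.83274746e+01,  2.93287593e+01,  7.00134113e+00,
        8.73508689e-03, -1.38668615e-04]), 'tcp_pos': array([ 248.85804135, -627.07271673,  225.86884719]), 'eef_rot': array([-1.87744540e-01,  9.82217701e-01,  5.90259552e-04, -1.63087065e-04]), 'contact_force': array([-0.28605028, -0.06748656, -0.00921435]), 'moment': array([ 0.08692581,  0.00857934, -0.03934789]), 'width': 87.71236089221931}
```

View pics/top0.png

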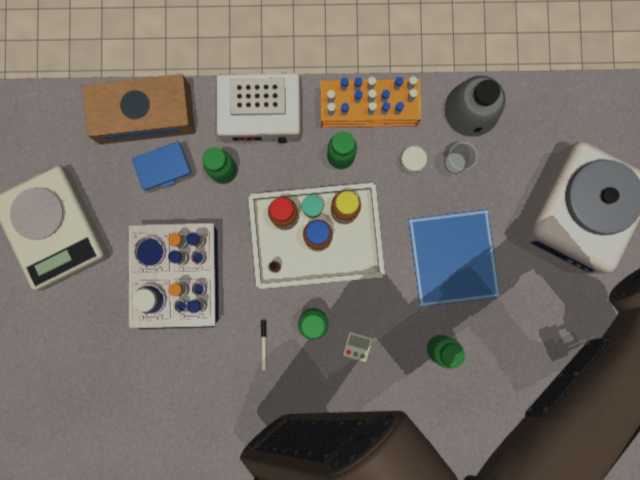

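View pics/scene0.png

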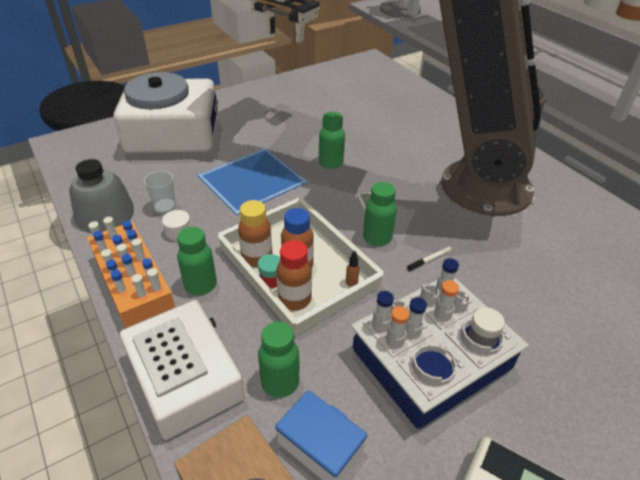

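Top view (up is +x, left is +y), with what could be confused:
- **Caps in the tray:** red (282,208), teal jar (312,205), yellow (347,203), blue (318,231). The black dropper is at (275,266).
- **Look-alikes:** four green bottles at (219,164), (342,149), (313,324) and (446,351).
- **Mat:** (454,257). The blue box at (162,165) is not it.
- **Holders:** the empty one is at (150,251), the white-capped jar sits at (148,299).

Next I'll measure these.

```bash
cat > h.py <<'E'
import numpy as np, cv2
from scipy.optimize import least_squares
from scipy.spatial.transform import Rotation as Rot
from plant import bot
def view_of(name,st=None):
    c=bot.get_calibration(name)
    if 'view' in c: return c,c['view']
    T=np.eye(4); T[:3,:3]=Rot.from_quat(st['eef_rot']).as_matrix(); T[:3,3]=st['tcp_pos']
    return c,np.linalg.inv(T@c['T_tool_cam'])
def proj(cv,P):
    c,V=cv; p=np.atleast_2d(P)@V[:3,:3].T+V[:3,3]
    return np.c_[c['cx']+c['fx']*p[:,0]/-p[:,2], c['cy']-c['fy']*p[:,1]/-p[:,2]]
def ray(cv,uv,z):
    c,V=cv; d=np.array([(uv[0]-c['cx'])/c['fx'],-(uv[1]-c['cy'])/c['fy'],-1])
    R=V[:3,:3].T; o=-R@V[:3,3]; d=R@d
    return o+d*(z-o[2])/d[2]
def ring(x,y,z,r,n=48):
    a=np.linspace(0,2*np.pi,n,endpoint=False); return np.c_[x+r*np.cos(a),y+r*np.sin(a),0*a+z]
def hullcen(cv,x,y,z0,z1,r):
    h=cv2.convexHull(proj(cv,np.r_[ring(x,y,z0,r),ring(x,y,z1,r)]).astype(np.float32))
    m=cv2.moments(h); return np.array([m['m10']/m['m00'],m['m01']/m['m00']]),m['m00']
def blob(img,lo,hi,near,R=45):
    """hsv mask blob nearest/largest within R px of near -> centroid, area"""
    hsv=cv2.cvtColor(img,cv2.COLOR_RGB2HSV); hsv[...,0]=(hsv[...,0].astype(int)+90)%180 if lo[0]>hi[0] else hsv[...,0]
    l,h=list(lo),list(hi)
    if lo[0]>hi[0]: l[0]=(lo[0]+90)%180; h[0]=(hi[0]+90)%180
    m=cv2.inRange(hsv,np.array(l),np.array(h)); k=np.zeros_like(m); cv2.circle(k,(int(near[0]),int(near[1])),R,255,-1)
    m=cv2.morphologyEx(m&k,cv2.MORPH_CLOSE,np.ones((5,5)))
    n,lab,s,c=cv2.connectedComponentsWithStats(m); i=1+np.argmax(s[1:,4])
    return c[i],s[i,4],lab==i
def fit(cv,cen,z0,z1,r):
    g=ray(cv,cen,z1)[:2]
    return least_squares(lambda q:hullcen(cv,*q,z0,z1,r)[0]-cen,g).x
COL=dict(red=((174,150,90),(4,255,255)),yellow=((20,120,90),(32,255,255)),blue=((105,150,70),(122,255,255)),teal=((70,60,60),(92,255,255)))
def down(a):
    """tool pointing down, jaw (tool y) axis at angle a to world x"""
    y=np.array([np.cos(a),np.sin(a),0]); z=np.array([0,0,-1.]); x=np.cross(y,z)
    return Rot.from_matrix(np.c_[x,y,z]).as_quat()
E
cat > m.py <<'E'
from h import *
T=cv2.cvtColor(cv2.imread('pics/top0.png'),cv2.COLOR_BGR2RGB);S=cv2.cvtColor(cv2.imread('pics/scene0.png'),cv2.COLOR_BGR2RGB)
ct=view_of('top');cs=view_of('scene')
ov=cv2.resize(T[160:350,110:510],None,fx=2,fy=2)
for n,nt,ns,z0,z1,r in [('red',(282,208),(293,255),119,147,26),('yellow',(347,203),(253,215),119,147,26),('blue',(318,231),(297,224),119,147,26),('teal',(312,205),(270,270),41,60,25.5)]:
    for im,c,near in ((T,ct,nt),(S,cs,ns)):
        cen,A,_=blob(im,*COL[n],near,25); q=fit(c,cen,z0,z1,r); print(n,cen.round(1),A,hullcen(c,*q,z0,z1,r)[1].round(),q.round(1))
# mat
cen,A,m=blob(T,(100,80,40),(120,255,255),(454,257),75)
box=cv2.approxPolyDP(cv2.convexHull(np.argwhere(m)[:,::-1].astype(np.int32)),8,True)[:,0]
print('mat',A,[ray(ct,p,3)[:2].round() for p in box])
# triangulate white jar cap & height
def tri(a,b):
    f=lambda X:np.r_[proj(ct,X)-a,proj(cs,X)-b].ravel() if 0 else np.concatenate([(proj(ct,X)-a).ravel(),(proj(cs,X)-b).ravel()])
    s=least_squares(f,[600,300,60]);return s.x.round(1),s.fun.round(1)
print('white cap',tri((147,300),(489,322)))
print('disc',tri((150.5,251),(435,365)))
cv2.imwrite('pics/shT.png',np.hstack([cv2.resize(T[215:335,120:225],(525,600),interpolation=2),]) [:,:,::-1])
cv2.imwrite('pics/shS.png',cv2.resize(S[255:425,345:535],(760,680)[:2] if 0 else (670,600),interpolation=2)[:,:,::-1])
E
python3 m.py
```

```text
Traceback (most recent call last):
  File "m.py", line 7, in <module>
    cen,A,_=blob(im,*COL[n],near,25); q=fit(c,cen,z0,z1,r); print(n,cen.round(1),A,hullcen(c,*q,z0,z1,r)[1].round(),q.round(1))
                                                                                   ^^^^^^^^^^^^^^^^^^^^^^^^^^^^^^
AttributeError: 'float' object has no attribute 'round'
```

```bash
python3 -c "
import cv2,numpy as np
a=cv2.imread('pics/shT.png');b=cv2.imread('pics/shS.png')
cv2.imwrite('pics/sh.png',np.hstack([cv2.resize(a,(376,430)),cv2.resize(b,(424,430))]))"
```

```text
[ WARN:0@0.015] global loadsave.cpp:275 findDecoder imread_('pics/shT.png'): can't open/read file: check file path/integrity
[ WARN:0@0.015] global loadsave.cpp:275 findDecoder imread_('pics/shS.png'): can't open/read file: check file path/integrity
Traceback (most recent call last):
cv2.error: OpenCV(4.12.0) /io/opencv/modules/imgproc/src/resize.cpp:4208: error: (-215:Assertion failed) !ssize.empty() in function 'resize'
```

```bash
sed -i 's/\[1\].round()/[1]/' m.py; python3 m.py; python3 -c "
import cv2,numpy as np
a=cv2.imread('pics/shT.png');b=cv2.imread('pics/shS.png')
cv2.imwrite('pics/sh.png',np.hstack([cv2.resize(a,(376,430)),cv2.resize(b,(424,430))]))"
```

```text
red [281.1 208.8] 435 453.4059899148997 [624.2  74.7]
red [293.4 254. ] 644 712.2484185821377 [626.3  83.2]
yellow [346.6 202.4] 464 453.4677736260928 [636.4 -73.2]
yellow [252.7 213. ] 519 598.9402308212593 [639.4 -59.2]
blue [317.4 232.2] 383 441.07610197598115 [569.9  -6.2]
blue [296.6 220.2] 486 616.2028755615465 [574.6   7.8]
teal [312.  205.5] 367 373.42578653409146 [641.9   5.7]
teal [268.1 264.6] 387 505.5920787132345 [646.1  11. ]
mat 7110 [array([ 417., -448.]), array([ 396., -258.]), array([ 611., -234.]), array([ 630., -426.])]
white cap (array([421.3, 381.2, 129.7]), array([-1.3,  1.2, -1.3, -0. ]))
disc (array([534. , 383.3,  92.6]), array([-0.9,  1. , -0.9, -0. ]))
```

View pics/sh.png

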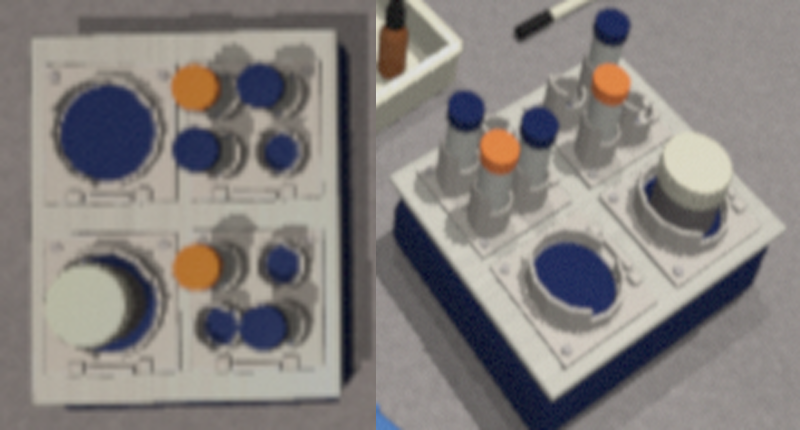

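```bash
cat > m2.py <<'E'
from h import *
ct=view_of('top');cs=view_of('scene')
S=cv2.imread('pics/scene0.png');T=cv2.imread('pics/top0.png')
for V,c in((S,cs),(T,ct)):
    def pt(P,col):
        for p in proj(c,P): cv2.circle(V,tuple(np.round(p*8).astype(int)),8,col,-1,cv2.LINE_AA,3)
    def rg(x,y,z,r,col):cv2.polylines(V,[np.round(proj(c,ring(x,y,z,r))*8).astype(int)],True,col,1,cv2.LINE_AA,3)
    pt([[417,-448,3],[396,-258,3],[611,-234,3],[630,-426,3]],(0,255,255))
    pt([ray(ct,p,45) for p in((250,190),(375,184),(383,275),(257,287))],(0,0,255))
    for x,y in((624.2,74.7),(636.4,-73.2),(569.9,-6.2)): rg(x,y,147,26,(0,255,0)); rg(x,y,5,35,(255,0,255))
    rg(641.9,5.7,60,25.5,(0,255,0))
o=np.hstack([cv2.resize(T[170:310,240:510],(400,207)),cv2.resize(T[170:310,240:400],(400,350))][:1])
a=cv2.resize(S[140:335,190:390],(400,390),interpolation=2);b=cv2.resize(T[175:310,240:395],(400,348),interpolation=2)
b=cv2.copyMakeBorder(b,0,42,0,0,0);cv2.imwrite('pics/ov.png',np.hstack([a,b]))
E
python3 m2.py
```

```text
(no output)
```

View pics/ov.png

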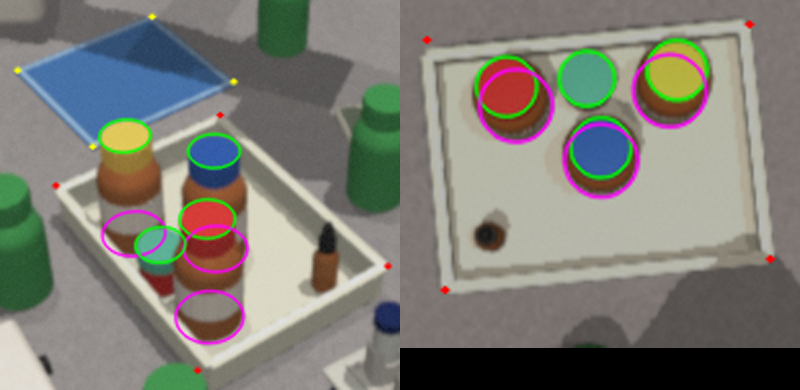

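The top-view fits, redrawn in the scene view, line up: the cap rings at about (125,135), (215,150) and (207,219) in the crop, plus the mat and tray corners. The spacings also match the description: jar to bottles is 71, 79 and 73 mm. I'll move over the tray for one close look with the wrist camera.

```bash
cat > s1.py <<'E'
from h import *
print(bot.read_state()['joint_pos'])
for a in (-np.pi/2,np.pi/2,0,np.pi):
  for p in ([575,0,330],[642,6,40],[624,75,280],[540,385,120],[540,385,230],[580,-390,280],[465,-347,118]):
    q=bot.solve_ik(p,down(a)); print(round(a,2),p,None if q is None else np.round(q,2))
bot.move_ptp([560,0,330],down(-np.pi/2)); bot.pause(.3)
st=bot.read_state(); im=bot.camera('wrist'); np.savez('w1.npz',im=im,p=st['tcp_pos'],q=st['eef_rot'])
print(st['t'],st['tcp_pos'],st['joint_pos'])
cw=view_of('wrist',st); V=im[:,:,::-1].copy()
for n,g,z0,z1,r in [('red',(624,75),119,147,26),('yellow',(636,-73),119,147,26),('blue',(570,-6),119,147,26),('teal',(642,6),41,60,25.5)]:
    near=proj(cw,[*g,z1])[0]; 
    cen,A,m=blob(im,*COL[n],near,50); q=fit(cw,cen,z0,z1,r); print(n,near.round(),cen.round(1),A,hullcen(cw,*q,z0,z1,r)[1],q.round(1))
    for z in (z0,z1): cv2.polylines(V,[np.round(proj(cw,ring(*g,z,r))*8).astype(int)],True,(0,255,0),1,cv2.LINE_AA,3)
cv2.imwrite('pics/w1.png',V)
E
python3 s1.py
```

```text
[-9.04877770e-01  3.59205007e-01  1.13202383e-02 -2.68253748e-04
 -1.22411005e+00 -2.88096492e-01]
-1.57 [575, 0, 330] [ 0.34  0.14 -0.04  0.   -1.38  1.23]
-1.57 [642, 6, 40] [ 0.31  0.47 -0.28  0.   -0.82  1.26]
-1.57 [624, 75, 280] [ 0.43  0.25 -0.01  0.   -1.3   1.14]
-1.57 [540, 385, 120] [ 0.91  0.42 -0.15  0.   -1.    0.66]
-1.57 [540, 385, 230] [ 0.91  0.34 -0.01  0.   -1.22  0.66]
-1.57 [580, -390, 280] [-0.31  0.37  0.15  0.   -1.35  1.88]
-1.57 [465, -347, 118] [-0.3   0.3  -0.35  0.   -0.93  1.87]
1.57 [575, 0, 330] [ 0.34  0.14 -0.04  0.   -1.38 -1.91]
1.57 [642, 6, 40] [ 0.31  0.47 -0.28  0.   -0.82 -1.88]
1.57 [624, 75, 280] [ 0.43  0.25 -0.01  0.   -1.3  -2.  ]
1.57 [540, 385, 120] [ 0.91  0.42 -0.15  0.   -1.   -2.48]
1.57 [540, 385, 230] [ 0.91  0.34 -0.01  0.   -1.22 -2.48]
1.57 [580, -390, 280] [-0.31  0.37  0.15  0.   -1.35 -1.26]
1.57 [465, -347, 118] [-0.3   0.3  -0.35  0.   -0.93 -1.27]
0 [575, 0, 330] [ 0.34  0.14 -0.04  0.   -1.38  2.8 ]
0 [642, 6, 40] [ 0.31  0.47 -0.28  0.   -0.82  2.83]
0 [624, 75, 280] [ 0.43  0.25 -0.01  0.   -1.3   2.71]
0 [540, 385, 1
[... 352 characters left out ...]
 0.25 -0.01  0.   -1.3  -0.43]
3.14 [540, 385, 120] [ 0.91  0.42 -0.15  0.   -1.   -0.91]
3.14 [540, 385, 230] [ 0.91  0.34 -0.01  0.   -1.22 -0.91]
3.14 [580, -390, 280] [-0.31  0.37  0.15  0.   -1.35  0.31]
3.14 [465, -347, 118] [-0.3   0.3  -0.35  0.   -0.93  0.3 ]
2.9583 [ 5.60029518e+02 -3.22212290e-01  3.29909343e+02] [ 3.48965613e-01  1.18456040e-01 -7.30257098e-02 -2.31280585e-05
 -1.37946818e+00  1.22115239e+00]
red [249. 152.] [252.8 151. ] 2300 2400.557320077438 [623.6  72.8]
yellow [400. 139.] [399.3 138.4] 2439 2475.5292791017564 [635.6 -74.1]
blue [331. 205.] [332.1 203. ] 1983 2074.0733099393547 [570.2  -7.3]
teal [320. 132.] [321.6 132.3] 1449 1437.9838789341738 [641.2   4.2]
```

View pics/w1.png

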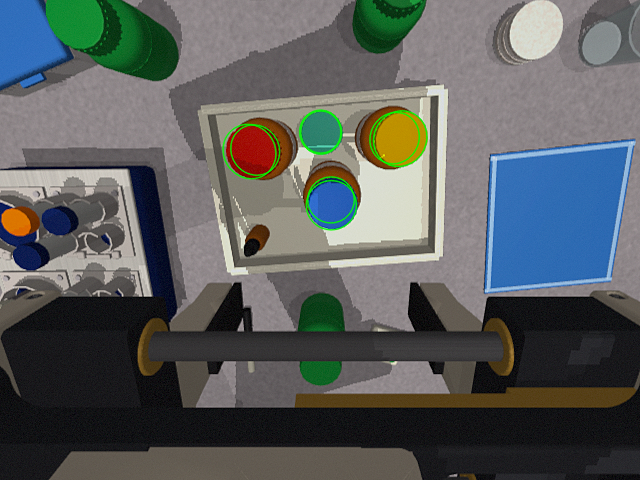

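The wrist view agrees with the top view to within 2 mm. Wrist pixels: red (253,151), yellow (399,138), blue (332,203), teal (322,132), so the choice of objects is confirmed. Blue goes first.

```bash
cat >> h.py <<'E'
POS=dict(red=(623.8,73.6),yellow=(636.,-73.7),blue=(570.,-6.8),jar=(641.5,5.))
c_,yw=np.array([513.5,-341.5]),0.11
def mat(x,y): return c_+[x*np.cos(yw)-y*np.sin(yw),x*np.sin(yw)+y*np.cos(yw)]
SLOT=dict(blue=mat(-52,0),yellow=mat(58,56),red=mat(58,-56))
J=down(-np.pi/2)
def fz(): return bot.read_state()['contact_force'][2]
def grab(xy,z,zup,op=74,a=J,F=35,approach=60):
    bot.move_gripper(op); bot.move_ptp([*xy,z+approach],a); bot.line_to([*xy,z],120)
    bot.move_gripper(40,F); w=bot.read_state()['width']; f0=fz()
    bot.line_to([*xy,zup],200); s=bot.read_state(); print('grab t',s['t'],'w',w,s['width'],'dFz',s['contact_force'][2]-f0); return s
def put(xy,z,zup,a=J,op=74,over=None):
    """z: TCP height at nominal contact"""
    bot.move_ptp([*xy,over or zup],a); bot.line_to([*xy,z+3],150); bot.pause(.15); f0=fz()
    for k in range(6):
        bot.line_to([*xy,z+2-k],20); 
        if fz()-f0>2.5: break
    s=bot.read_state(); print('put t',s['t'],'k',k,'z',s['tcp_pos'].round(1),'w',s['width'],'dF',fz()-f0)
    bot.move_gripper(op); bot.line_to([*xy,z+60],200)
E
python3 - <<'E'
from h import *
grab(POS['blue'],119,290); put(SLOT['blue'],117,290)
cv2.imwrite('pics/t1.png',bot.camera('top')[150:350,220:520,::-1]); print(bot.read_state()['t'],SLOT)
E
```

```text
grab t 6.35 w 51.202142205770734 51.762471654696654 dFz -9.06090103907897
put t 9.875 k 2 z [ 462.1 -347.4  117.5] w 51.45614210685553 dF 6.207620619617621
11.0083 {'blue': array([ 461.81428291, -347.20847164]), 'yellow': array([ 565.00186883, -279.47131707]), 'red': array([ 577.29703853, -390.79440004])}
```

View pics/t1.png

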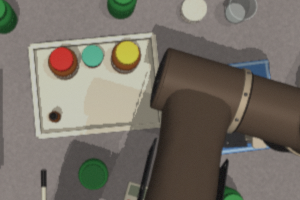

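Blue is out of the tray; the arm hides the mat in this view. I'll do the other two, then check.

```bash
python3 - <<'E'
from h import *
for n in('yellow','red'):
    grab(POS[n],119,290); put(SLOT[n],117,290)
bot.move_ptp([560,-60,330],J); bot.pause(.2)
st=bot.read_state(); im=bot.camera('wrist'); cw=view_of('wrist',st); print(st['t'])
for n in('red','yellow','blue'):
    g=SLOT[n]; near=proj(cw,[*g,145])[0]; cen,A,m=blob(im,*COL[n],near,40); print(n,near,A,fit(cw,cen,117,145,26),g)
cen,A,m=blob(im,*COL['teal'],proj(cw,[641.5,5,60])[0],50); print(A,fit(cw,cen,41,60,25.5))
cv2.imwrite('pics/w2.png',im[:,:,::-1])
E
```

```text
grab t 14.625 w 50.94024293555783 51.31146727351205 dFz -9.760582409340508
put t 17.6833 k 2 z [ 565.3 -279.6  117.6] w 51.51731771896577 dF 5.250554570051596
grab t 22.4917 w 51.17987998654546 51.625686266957075 dFz -7.557582383382099
put t 26.3833 k 2 z [ 577.5 -390.9  117.6] w 51.90376344599599 dF 5.891646755473438
29.0333
red [644.16766284 197.23783555] 1467 [ 575.7242184  -380.93320136] [ 577.29703853 -390.79440004]
yellow [534.32033349 209.09129395] 2495 [ 564.40694908 -279.4368143 ] [ 565.00186883 -279.47131707]
blue [576.23242811 297.33010839] 1410 [ 471.02042993 -343.97995362] [ 461.81428291 -347.20847164]
1468 [641.50048687   3.45433838]
```

View pics/w2.png

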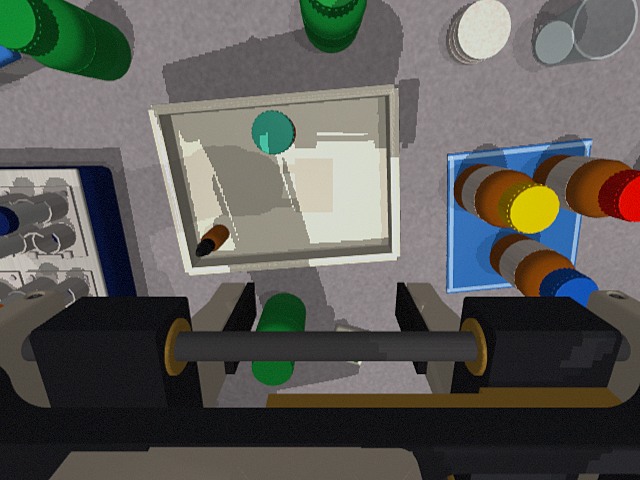

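All three bottles stand on the mat and yellow is measured exactly on its slot. Red and blue are cut off by the frame edge at (640,195) and (570,290). The jar is untouched at (273,131). Next I'll measure the holder.

```bash
python3 - <<'E'
from h import *
vs=[]
for i,p in enumerate([[470,383,320],[560,330,300]]):
    bot.move_ptp(p,J); bot.pause(.25); st=bot.read_state(); im=bot.camera('wrist'); cw=view_of('wrist',st)
    near=proj(cw,[534,383,77])[0]; cen,A,m=blob(im,(100,80,20),(130,255,200),near,45)
    (e,ax,an)=cv2.fitEllipse(cv2.findContours(m.astype(np.uint8),0,1)[0][0])
    print(st['t'],near,cen,A,e,ax); vs.append((cw,np.array(e))); cv2.imwrite(f'pics/sk{i}.png',im[:,:,::-1])
    np.savez(f'sk{i}.npz',im=im,p=st['tcp_pos'],q=st['eef_rot'])
vs.append((view_of('top'),np.array([149.9,251.7])))
s=least_squares(lambda X:np.concatenate([(proj(c,X)-e).ravel() for c,e in vs]),[534,383,77]); print(s.x,s.fun)
a,b=[cv2.imread(f'pics/sk{i}.png') for i in(0,1)]
cv2.imwrite('pics/sk.png',np.hstack([cv2.resize(x[0:320,100:540],(400,291)) for x in(a,b)]))
E
```

```text
30.9917 [324.70527004 148.91052997] [325.62112289 148.05692972] 2547 (325.6235046386719, 148.05723571777344) (55.286434173583984, 56.83958435058594)
31.8 [281.45568746 227.42306842] [280.45295508 230.30874704] 2115 (280.5068359375, 230.31857299804688) (47.48304748535156, 54.912410736083984)
[535.5203625  381.95604398  93.98913375] [-0.00355722  0.24964215 -0.05757577 -0.05416079  0.11879698 -0.42879281]
```

View pics/sk.png

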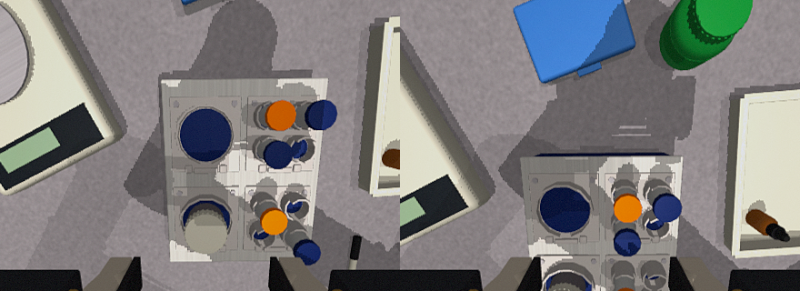

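The disc triangulates from three views to (535.5, 382.0), z≈94, with residuals under 0.5 px, and its apparent size agrees. The holder underside is therefore at z≈90. In the picture the empty holder is at crop (206,134) and the white-capped jar sits below it at (206,230). Now I'll move the jar.

```bash
python3 - <<'E'
from h import *
K=down(np.pi)
grab((641.5,4),34,260,op=84,F=25,approach=80)
st=bot.read_state(); cv2.imwrite('pics/g.png',bot.camera('wrist')[:,:,::-1])
put((535.5,382),123,260,a=K,op=66)
bot.move_gripper(74)
bot.move_ptp([470,383,320],J); bot.pause(.25)
st=bot.read_state(); im=bot.camera('wrist'); cw=view_of('wrist',st); print(st['t'])
cen,A,m=blob(im,*COL['teal'],proj(cw,[535.5,382,149])[0],50); print(cen,A,fit(cw,cen,130,149,25.5),hullcen(cw,535.5,382,130,149,25.5))
V=im[:,:,::-1].copy()
for z,r,c in((94,33,(0,0,255)),(149,25.5,(0,255,0))): cv2.polylines(V,[np.round(proj(cw,ring(535.5,382,z,r))*8).astype(int)],True,c,1,cv2.LINE_AA,3)
cv2.imwrite('pics/sk3.png',cv2.resize(V[60:300,180:500],(800,600)))
E
```

```text
grab t 36.4917 w 50.23383185787648 50.67866997267563 dFz -2.222421409537984
put t 41.1167 k 5 z [535.4 381.9 119.9] w 50.46085178940418 dF -0.7147342613821601
44.1333
[326.19806763 149.83267457] 2277 [535.76838687 382.0003277 ] (array([326.1985415 , 150.12461015]), 2326.5424798511667)
```

View pics/sk3.png

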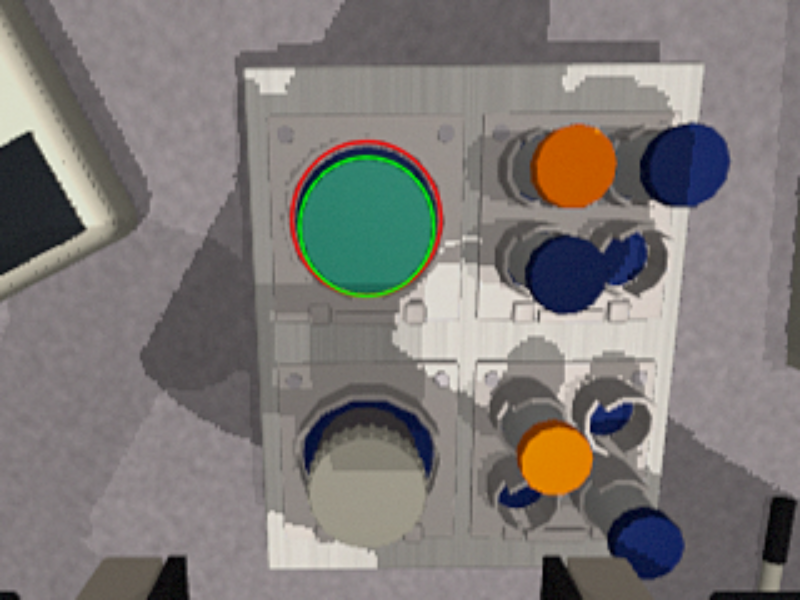

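The guarded descent ran out 3 mm below my nominal floor height without touching, so the jar dropped slightly. I'll check its height and uprightness from the side, against the white jar.

```bash
python3 - <<'E'
from h import *
bot.move_ptp([600,100,330],J); bot.pause(.2); print(bot.read_state()['t'])
im=bot.camera('scene');cs=view_of('scene'); V=im[:,:,::-1].copy()
st=bot.read_state();w=bot.camera('wrist');cw=view_of('wrist',st)
cs=view_of('scene'); near=proj(cw,[535.5,382,145])[0]; print(near)
V=cv2.resize(V[270:400,380:540],None,fx=5,fy=5,interpolation=cv2.INTER_CUBIC)
cv2.imwrite('pics/sc4.png',V[:600,:800])
import itertools
m0=np.load('sk0.npz');m1=np.load('sk1.npz')
E
```

```text
45.575
[ 72.70846882 270.35900475]
```

View pics/sc4.png

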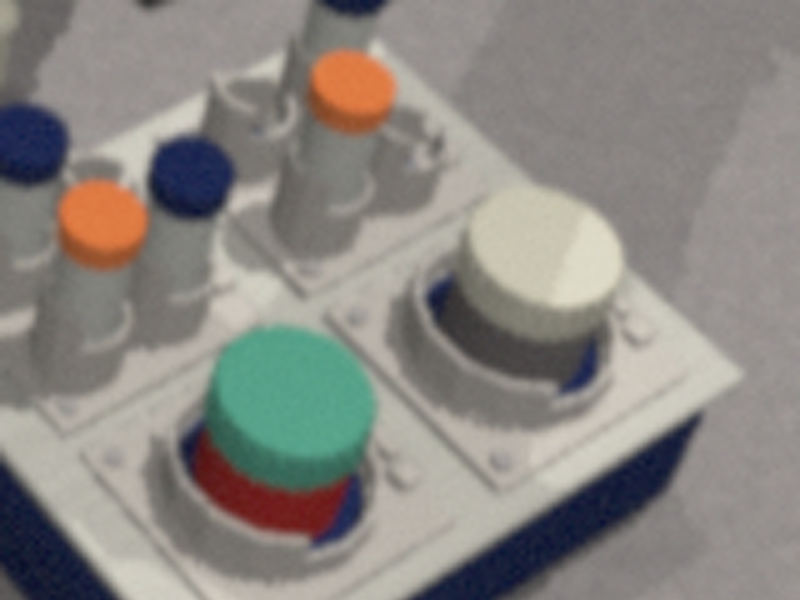

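The jar stands upright inside the sleeve, at the same height as the white jar next to it and centred the same way. Now the bottles go back.

```bash
python3 - <<'E'
from h import *
for n in('red','yellow','blue'):
    grab(SLOT[n],117,290); put(POS[n],119,290)
bot.move_ptp([560,0,330],J); bot.pause(.3)
st=bot.read_state(); im=bot.camera('wrist'); cw=view_of('wrist',st); print(st['t'])
for n in('red','yellow','blue'):
    g=POS[n]; cen,A,m=blob(im,*COL[n],proj(cw,[*g,147])[0],50); q=fit(cw,cen,119,147,26); print(n,A,q,np.hypot(*(q-g)))
cv2.imwrite('pics/w5.png',im[:,:,::-1])
E
```

```text
grab t 49.9333 w 51.6157019316992 51.41057447149965 dFz -7.730813259351297
put t 53.8083 k 2 z [624.1  73.6 119.6] w 51.52791756487471 dF 6.6315199403647895
grab t 58.625 w 51.290180344070436 51.647016766683535 dFz -9.062304518952576
put t 61.6667 k 2 z [636.3 -73.8 119.6] w 51.17876441352659 dF 6.2522584136298756
grab t 66.375 w 51.65057378910703 51.516749707833476 dFz -8.855807935930239
put t 69.8833 k 2 z [570.3  -6.8 119.6] w 51.49843669842869 dF 6.470826333946424
71.925
red 2329 [623.13116333  73.0128076 ] 0.8900210156624426
yellow 2453 [634.97959612 -73.43105709] 1.0552508552534496
blue 1993 [569.56563938  -6.69420008] 0.44706014339572814
```

View pics/w5.png

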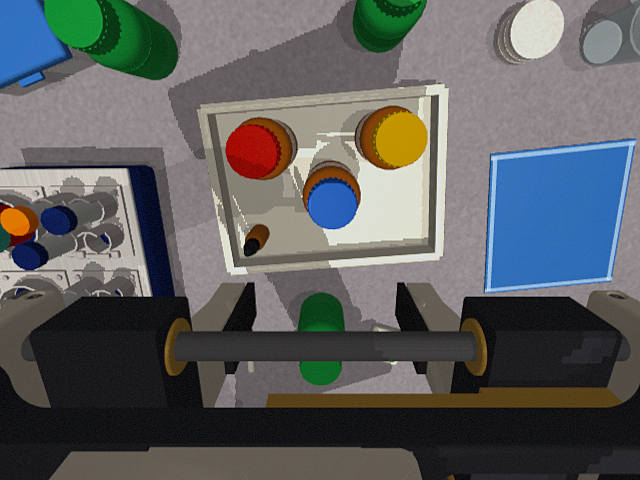

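All three bottles are upright on their old spots: (253,151), (397,138) and (332,203), each about 1 mm from the first measurement. The dropper at (256,240) hasn't moved, and the arm is clear, so I'm handing in.

```bash
python3 -c "
from plant import bot
bot.close_job(); print(bot.read_state()['t'])"
```

```text
the job is handed in; nothing more can be done
the job is handed in; nothing more can be done
```

The job is done and handed in at about 72 s of the 134 s allowed. I moved the three bottles to the mat, set the red jar in the empty holder on the shaker, and put each bottle back in the tray.

**Bottles:** In the last wrist picture each one stands upright and released, 0.4 to 1.1 mm from its starting spot as I measured it. While they were on the mat, only yellow could be measured exactly there. Red and blue were cut off by the picture edge but were visibly standing on it.

**Jar:** It stands upright in the holder, about 0.3 mm from the axis I measured for it, and at the same height as the white jar in the scene view.

**Bystanders:** The dropper bottle was unmoved in the last picture. The white jar was still in its holder when last seen at about 45 s, before the bottles went back.

**What disagreed:**
- **Holder floor:** I measured it about 3 mm too high, so the guarded descent never felt contact and the jar dropped the last few millimetres. The side view afterwards showed it seated properly.
- **Scene-camera fits:** My first automatic cap positions from the scene camera were up to 14 mm off the top view. I put this down to shading and occlusion upsetting the colour fit. I used the top and wrist views instead, which agreed to about 2 mm.

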